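# Pull out and level the grinding board

## Robot

A 6-joint arm with a two-finger parallel gripper is mounted at the origin on the work surface. World frame = base frame: x ahead of the robot, y to its left, z up, the work surface at z = 0. Lengths are in m, angles in rad, forces in N, time in s.
With the tool pointing down it reaches from about 0.325 to 1 m from the base axis. Payload 5.1 kg.
Tool frame: the origin (TCP) lies between the finger pads; the fingertips stand 17 mm ahead of it and the grasp point (between the pads) lies 2 mm behind it; z points along the fingers, y is the line along which they close (so a half turn about z gives the same grasp; the last joint's range is limited). The gripper opens to 85 mm and grips with 20 to 120 N. Pads are 22 mm wide; open, the fingers measure 114 mm over their backs; the gripper's body (76 mm by 85 mm) begins 54 mm behind the grasp point. The pads swing forward as they close: fully open they stand 13 mm farther back than shut.
Start: joints at [-1.409, 0.124, 1.65, -0, 1.367, -0.083], TCP at [0.158, -0.631, 0.248] pointing down, gripper open.
Joint ranges: [-2.61, 2.61], [-1.02, 2.33], [0.03, 2.71], [-1.35, 4.49], [0.32, 2.68], [-2.91, 2.91]. Speed limits (rad/s): [2.57, 2.57, 3.14, 3.14, 3.14, 3.14].

## Interface

Orientations are given as a unit quaternion [w, x, y, z].
In Python, from bench import sensors, camera, close_job gives the robot as it stands.
- The arm moves only by the tool send_rows, never from a script. Its argument "rows" is a list that holds one entry, the list of rows, each a list of 7 numbers: the opening, from -1 (shut) to 1 (fully open), then the shift along the world's x, y, z scaled (see below), then the turn, a rotation vector about the world's x, y, z scaled (see below). A call has 1 to 20 rows; each row shifts and turns the commanded pose from where the row before left it; what a row does not reach is not made up. The controller multiplies each number of a shift by 12 cm and each number of a turn by 0.08 rad. A row lasts 1/12 s, in which the tool goes at most 41.7 mm and 7.16 degrees, less where a joint would pass 70% of its speed; a pose out of reach is approached as far as the arm can. A call with a number of a shift or a turn outside -1 to 1 is refused whole. A call with a gripper value outside its range is refused whole. The fingers move at their own pace and stop on an object; "newtons" is the grip in N (left out, the last holds). Time passes only in rows, so rows that do not move let the fingers close. It gives the time, the measured TCP pose, the force, the opening and the grip force at its end, in the units of the state.
- sensors.sense(): the state, without advancing time (a new reading comes with each control period).
- camera(name): name is "side" or "top"; returns a dict with "color" (400x640x3 uint8, blue, green, red), "vfov" (degrees; the focal length in pixels is half the picture's height over the tangent of half this angle, whatever the lens; pixels are square), "cx", "cy" (the principal point, pixels), "k1" (the pictures are not rectified: a ray, as slopes to the right and down, at radius r is drawn at 1 + k1 r^2 times it, then the intrinsics apply), "R" (3x3) and "t" (3): a world point X has camera coordinates R X + t. Camera axes: x right, y down, z forward; pixel columns grow to the right and rows downward; lengths in m; the calibration is good to about 2 mm. A picture is of the moment at which its call begins. There is no depth.
- close_job(): hands the job in; it is judged then, once.
The state is a dict: "t": time; "joints": joint angles; "joint_vel": joint speeds; "effort": joint torques, N m; "tcp_pos": TCP position; "tcp_rot": TCP orientation; "ft_force": force on the tool from outside, world axes, zero at the start; "torque": the same for the moment, N m; "opening": finger opening in m; "grasp_force": force on a finger pad.
Only numpy, scipy, OpenCV 4.12 (cv2) and the standard library are available. Lean on these libraries where they do the work, as an engineer would, in place of code of your own. Each camera call takes 0.05 s, during which the arm holds its last target. There are 200 camera calls.

## Task

Make the pull-out board ready for grinding: pull the shelf out of the low cabinet all the way to its stop, then hold the black knob at its front left corner, press it down so that the levelling foot stands firmly on the steel sill, and turn it until the bubble of the red spirit level is centred between the two black lines. Finish while still holding and pressing the knob, with the bubble centred, and leave the other things on the table where they are.

Things in the scene. Friction and masses are not known exactly. Their poses are not given: they have to be found in the camera images.
- shelf (a joint): how far the pull-out shelf (carriage with handle, board, level and knob) is out of the low wooden cabinet (240 deep, 420 wide, 130 tall, tiled top, fixed for the run), m: near 0 closed, 0.130 at the stop. It slides straight out along the handle point's own -x, towards the robot, and drags with about 3 N
- shelf_handle (a point): middle of the shelf's brass handle, a round bar 12 thick and 120 long, 75 above the table, 55 in front of the board, free on all sides. Own axes: -x straight out of the cabinet, towards the robot; y along the bar, + to the left seen from the robot; z up. Grip it from above, across the bar. Closed, it is 165 in front of the cabinet's front face
- board: light wooden top board, 260 (x) x 340 (y) x 16, hinged on the shelf along its right edge; origin on that hinge at the board's front end, 75 above the table; it spans y -10 to +330, top at z +16. A spring holds its left side up (0.020 rad, against a stop, bubble at the left end) until it is pressed; 2 to 8 N down on the knob brings the foot to the sill
- knob: black ribbed knob, 38 wide, 36 tall, on a steel flange 64 wide, 6 thick that turns with it. Origin on its axis at the board's top (91 above the table when level), 50 behind the board's front edge, 275 left of the hinge; black part 6 to 42 above the origin. Turns in place (friction 0.06 N m), not moving up or down in the board; pushing it or its flange down pushes board and foot down
- knob_grip (a point): point on the knob's axis, 26 above the board's top face, 16 below the knob's top: a good height to grip
- foot: levelling foot: rubber pad 32 wide on a screw below the knob; origin on the knob's axis at the board's underside, less its travel. Turning the knob clockwise (from above) drives it 2.5 mm down per radian, raising the pressed board's left side. It starts too short: pressed on the sill, the left side is low and the knob needs about 0.5 to 1.6 rad clockwise
- sill: fixed steel plate, 230 x 80 x 10, lying on the table in front of the cabinet under the foot, shimmed by up to 1.3 mm; origin under its centre
- vial_mid (a point): middle of the spirit level's vial: a green window 96 long (along y) and 18 wide on a red bar 200 long that is fixed on the board's top; two black lines 25 apart mark the middle; 106 above the table with the board level, 100 behind the board's front edge and 125 left of the hinge
- bubble (a joint): offset of the white bubble (18 long) from the vial's middle, m, positive to the left (+y, the knob's side); 0 is centred, about 0.038 is the left end. With the foot pressed on the sill it moves 0.017 to the left per radian of clockwise knob turn
- molcajete: three-legged grey basalt mortar, 180 wide, 110 tall; origin under its centre. A bystander
- tejolote: grey basalt pestle standing on its thick end, 60 wide, 98 tall; origin under its centre. A bystander
- pitcher: white and blue ceramic pitcher, empty, 136 wide plus a side handle, 190 tall; origin under its centre. A bystander
- glass_lid: round glass pot lid with a black knob, 180 wide, 50 tall, lying on the table; origin under its centre. A bystander
- salsa_bowl: small terracotta bowl, 110 wide, 50 tall; origin under its centre. A bystander
- chile_jar: red jar with a copper lid, 70 wide, 120 tall; origin under its centre. A bystander
Mind the look-alikes: they are no part of the job. Of the things that look like the sill, take the one that is farthest to the robot's left at the start.

How it is judged:
On the way, in this order (a step that is already met when the one before it is completed fails the run):
1. the shelf is pulled out to its stop (at least 124 mm) (value of joint shelf above 0.124 m), for 0.2 s.
2. the knob is held and pressed so that its foot stands on the sill (over 2 N) (contact force between foot and sill above 2 N and contact force between the fingers and knob above 2 N), for 0.2 s.
At the end, for the whole second after the job is handed in: the shelf is out at its stop (at least 124 mm), the bubble rests within 4 mm of the vial's middle, the foot presses on the sill with more than 2 N, and the fingers still hold the knob (all of step 2 and value of joint shelf above 0.124 m and value of joint bubble between -0.004 and 0.004 m and velocity of joint bubble between -0.01 and 0.01 m/s); the arm keeps its last pose, push and grip.
It fails at once if one of the bystanders is moved more than 30 mm (distance of any of molcajete, tejolote, pitcher, glass_lid, salsa_bowl, chile_jar from where it was at the start of the episode above 0.03 m).
It also fails if it takes over 54 s, if anything falls off the work surface, if the arm or the gripper's body presses on something with over 40 N, if the wrist force passes 120 N, or if a joint passes its speed limit or range.

## Working session

There is one attempt and no reset: what is moved stays moved. The work goes in short steps, Python scripts to look and compute and a tool call to move; the robot and the scene stay as the last step left them, time stands still between calls to the robot, and variables do not carry over. Pictures are saved under pics/ and viewed, at most 10 in all, crops included, and the job is handed in when it is done.

Besides the shell and the picture viewer there is one more tool, called after ">>>" as name(argument=value, ...), one argument or row to a line, values as JSON. send_rows: Moves the arm, as the interface text tells. Its arguments: {"type":"object","properties":{"rows":{"type":"array"},"newtons":{"type":"number"}},"required":["rows"]}

```bash
mkdir -p pics; cat > h.py <<'E'
import numpy as np, cv2
from bench import sensors, camera, close_job
def K(c):
    f=200/np.tan(np.radians(c['vfov'])/2); return f
def proj(c,X):
    p=np.array(c['R'])@np.array(X)+np.array(c['t']); s=p[:2]/p[2]; s=s*(1+c['k1']*(s@s)); return s*K(c)+[c['cx'],c['cy']]
def ray(c,uv,z):
    d=(np.array(uv)-[c['cx'],c['cy']])/K(c); s=d.copy()
    for _ in range(30): s=d/(1+c['k1']*(s@s))
    R=np.array(c['R']); o=-R.T@np.array(c['t']); v=R.T@np.array([s[0],s[1],1]); return o+v*(z-o[2])/v[2]
E
python3 - <<'E'
from h import *
for n in ['top','side']:
    c=camera(n); cv2.imwrite(f'pics/{n}0.png',cv2.resize(c['color'],(800,500),interpolation=cv2.INTER_CUBIC))
    print(n,c['vfov'],c['cx'],c['cy'],c['k1'],-np.array(c['R']).T@np.array(c['t']))
print(sensors.sense())
E
```

```text
top 45.53398986494277 324.66003970245123 198.65006628067147 0.024503145873077132 [ 0.40891764 -0.01055787  1.437373  ]
side 48.389014896093336 316.1270203685378 193.38400978283988 -0.11844140445121708 [0.17207832 0.83721683 1.11044854]
{'t': 0.1, 'joints': array([-1.40857170e+00,  1.24450774e-01,  1.65154905e+00,  4.12000014e-05,
        1.36754893e+00, -8.25682947e-02]), 'joint_vel': array([ 0.00032432, -0.00148899, -0.00160866, -0.00093642,  0.00054396,
        0.00080192]), 'effort': array([-4.47065804e-04, -4.24932003e+01, -3.66653252e+01, -8.45399381e-05,
        3.97799056e-03, -1.34631600e-05]), 'tcp_pos': array([ 0.15744615, -0.63009091,  0.24716202]), 'tcp_rot': array([-9.78078874e-04,  9.92518935e-01,  1.22086884e-01, -1.87877910e-05]), 'ft_force': array([ 0.44151947, -0.11723381, -0.73636767]), 'torque': array([-0.00693439, -0.03287428, -0.01965884]), 'grasp_force': 0.0, 'opening': 0.08558717193112103}
```

View pics/top0.png

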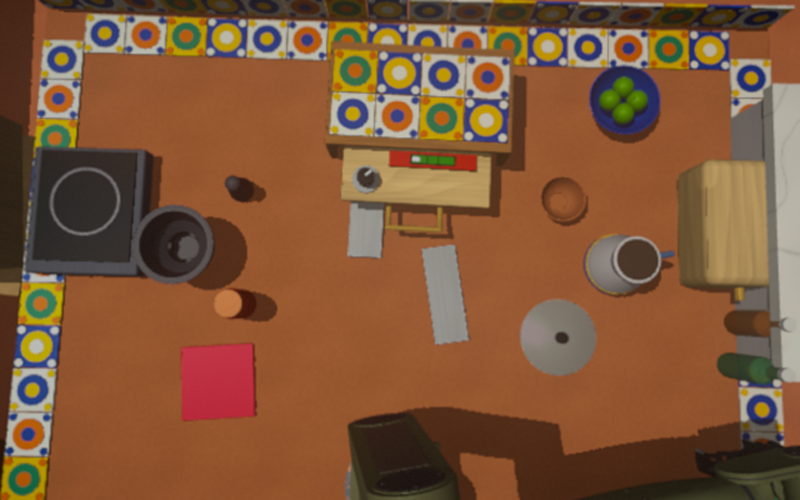

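View pics/side0.png

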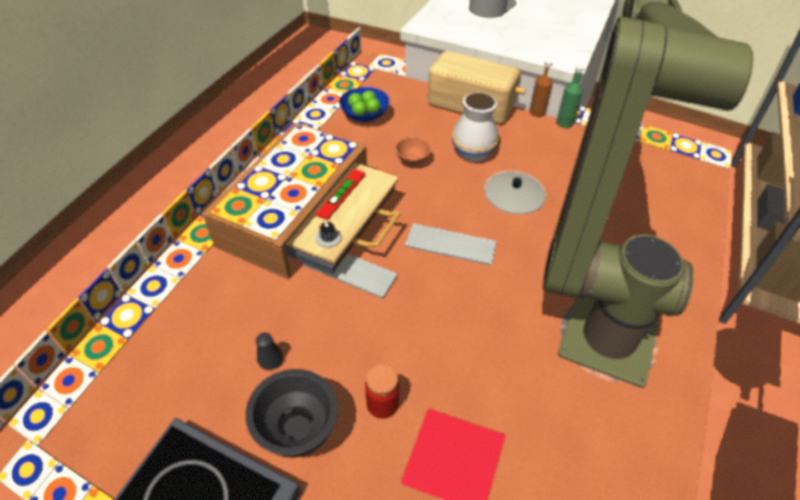

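The top view shows the handle bar from (387,229) to (441,233), the knob at about (367,178) and the board's front edge from (343,200) to (490,207). All pixels are at 800 scale, and the sill is under the knob at (366,230).

```bash
python3 - <<'E'
from h import *
c=camera('top'); s=.8
for n,p,z in [('hL',(387,229.5),.075),('hR',(441,234),.075),('fL',(343,200),.095),('fR',(490,207),.091),('knobtop',(366,174),.135)]:
    print(n,ray(c,np.array(p)*s,z).round(4))
im=c['color'][105:205,255:415]; cv2.imwrite('pics/t1.png',cv2.resize(im,(800,500),interpolation=cv2.INTER_CUBIC))
d=camera('side'); im=d['color'][130:230,220:340]; cv2.imwrite('pics/s1.png',cv2.resize(im,(720,600),interpolation=cv2.INTER_CUBIC))
E
```

```text
hL [0.5901 0.0322 0.075 ]
hR [ 0.5831 -0.0925  0.075 ]
fL [0.6525 0.134  0.095 ]
fR [ 0.6464 -0.2023  0.091 ]
knobtop [0.7053 0.0808 0.135 ]
```

View pics/t1.png

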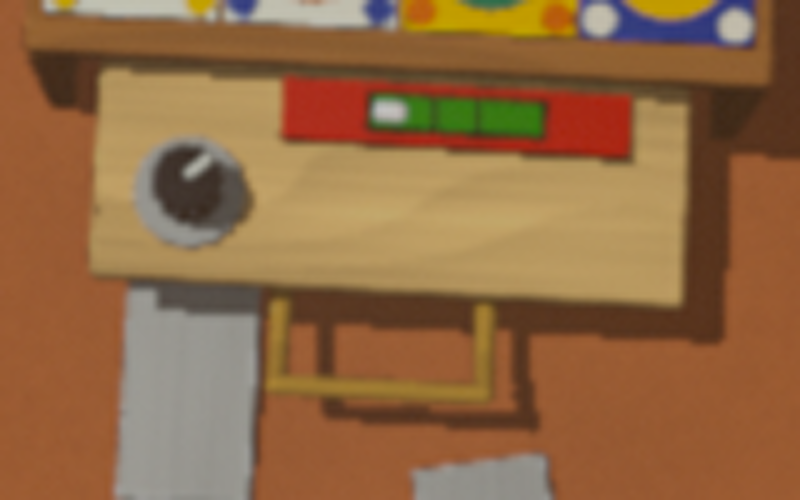

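View pics/s1.png

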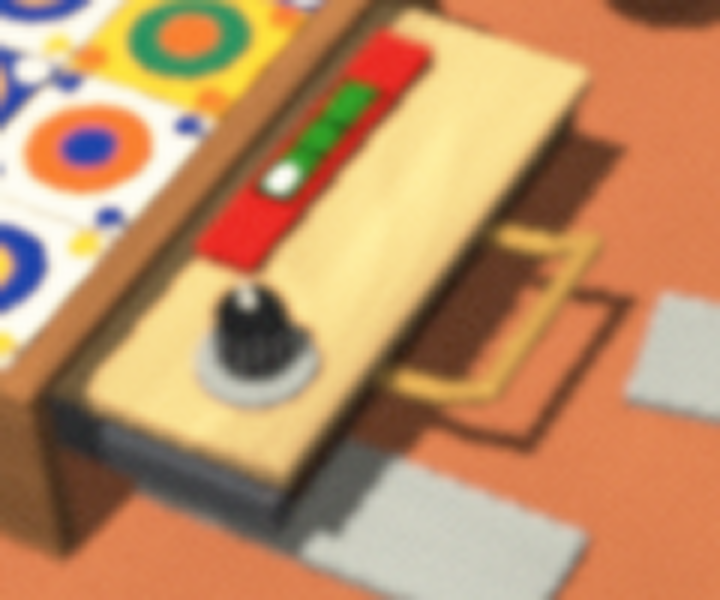

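The crops give the bar from (265,384) to (492,394), the board's front edge from (92,275) to (682,305), and the knob top centre at about (187,178). The flange centre is about (190,193). The bubble sits at the left end of the vial.

```bash
python3 - <<'E'
from h import *
c=camera('top')
g=lambda p,z: ray(c,np.array(p)/5+[254.6,104.6],z)
P={}
for n,p,z in [('hL',(265,384),.075),('hR',(492,394),.075),('fL',(92,275),.0975),('fR',(682,305),.091),('knobtop',(187,178),.1385),('flange',(190,193),.1025),('lvL',(283,77),.108),('lvR',(632,97),.105),('lvL2',(283,140),.108),('lvR2',(632,158),.105),('sillL',(117,495),.01),('sillR',(250,498),.01)]:
    P[n]=g(p,z); print(n,P[n].round(4))
for a,b in [('hL','hR'),('fL','fR'),('lvL','lvR'),('lvL2','lvR2')]:
    d=P[a]-P[b]; print(a,np.arctan2(-d[0],d[1]),np.linalg.norm(d))
d=camera('side')
g=lambda p,z: ray(d,np.array(p)/6+[219.6,129.6],z)
for n,p,z in [('hL',(490,390),.075),('hR',(598,240),.075),('knobtop',(250,298),.1385),('fL',(290,485),.0975),('fR',(590,75),.091)]: print(n,g(p,z).round(4))
E
```

```text
hL [0.5964 0.0382 0.075 ]
hR [ 0.5942 -0.0928  0.075 ]
fL [0.6531 0.1378 0.0975]
fR [ 0.6463 -0.1994  0.091 ]
knobtop [0.7016 0.0827 0.1385]
flange [0.7011 0.0832 0.1025]
lvL [0.7685 0.0321 0.108 ]
lvR [ 0.7632 -0.1673  0.105 ]
lvL2 [0.732  0.0311 0.108 ]
lvR2 [ 0.7278 -0.1678  0.105 ]
sillL [0.5356 0.1274 0.01  ]
sillR [0.5359 0.0474 0.01  ]
hL -0.01676736786066617 0.13103828898973077
fL -0.020216160022584726 0.3372992099447372
lvL -0.026553065176400582 0.19950693163648486
lvL2 -0.021049321271413016 0.1989579275023704
hL [0.5942 0.032  0.075 ]
hR [ 0.59   -0.0904  0.075 ]
knobtop [0.7037 0.0788 0.1385]
fL [0.6455 0.1474 0.0975]
fR [ 0.6432 -0.193   0.091 ]
```

>>> send_rows(
  rows=[
    [[-0.1,0.182,0.251,0,0,0,0.816],[-0.1,0.182,0.251,0,0,0,0.816],[-0.1,0.182,0.251,0,0,0,0.816],[-0.1,0.182,0.251,0,0,0,0.816],[-0.1,0.182,0.251,0,0,0,0.816],[-0.1,0.182,0.251,0,0,0,0.816],[-0.1,0.182,0.251,0,0,0,0.816],[-0.1,0.182,0.251,0,0,0,0.816],[-0.1,0.182,0.251,0,0,0,0.816],[-0.1,0.182,0.251,0,0,0,0.816],[-0.1,0.182,0.251,0,0,0,0.816],[-0.1,0.182,0.251,0,0,0,0.816],[-0.1,0.182,0.251,0,0,0,0.816],[-0.1,0.182,0.251,0,0,0,0.816],[-0.1,0.182,0.251,0,0,0,0.816],[-0.1,0.182,0.251,0,0,0,0.816],[-0.1,0.182,0.251,0,0,0,0.816],[-0.1,0.182,0.251,0,0,0,0.816],[-0.1,0.182,0.251,0,0,0,0.816],[-0.1,0.182,0.251,0,0,0,0.816]],
  ],
  newtons=40,
)

```text
t: 1.97
tcp_pos: [0.5951, -0.0264, 0.2484]
tcp_rot: [0.0, 0.713, 0.701, 0.0]
ft_force: [0.3, -0.8, 0.0]
opening: 0.0385
grasp_force: 0.0
```

>>> send_rows(
  rows=[
    [[-0.1,0,0,-0.244,0,0,0],[-0.1,0,0,-0.244,0,0,0],[-0.1,0,0,-0.244,0,0,0],[-0.1,0,0,-0.244,0,0,0],[-0.1,0,0,-0.244,0,0,0],[-0.1,0,0,-0.244,0,0,0],[-0.1,0,0,0,0,0,0],[-1,0,0,0,0,0,0],[-1,0,0,0,0,0,0],[-1,0,0,0,0,0,0],[-1,0,0,0,0,0,0],[-1,0,0,0,0,0,0]],
  ],
  newtons=40,
)

```text
t: 2.97
tcp_pos: [0.5954, -0.0284, 0.0747]
tcp_rot: [0.001, 0.714, 0.7, 0.001]
ft_force: [-1.3, 0.3, 2.5]
opening: 0.0105
grasp_force: 39.3
```

>>> send_rows(
  rows=[
    [[-1,-0.09,0.002,0,0,0,0],[-1,-0.09,0.002,0,0,0,0],[-1,-0.09,0.002,0,0,0,0],[-1,-0.09,0.002,0,0,0,0],[-1,-0.09,0.002,0,0,0,0],[-1,-0.09,0.002,0,0,0,0],[-1,-0.09,0.002,0,0,0,0],[-1,-0.09,0.002,0,0,0,0],[-1,-0.09,0.002,0,0,0,0],[-1,-0.09,0.002,0,0,0,0],[-1,-0.09,0.002,0,0,0,0],[-1,-0.09,0.002,0,0,0,0],[-1,-0.03,0,0,0,0,0],[-1,0,0,0,0,0,0],[-1,0,0,0,0,0,0],[-1,0,0,0,0,0,0]],
  ],
)

```text
t: 4.3
tcp_pos: [0.4734, -0.0257, 0.0751]
tcp_rot: [0.014, 0.715, 0.699, 0.013]
ft_force: [55.6, 1.6, -37.9]
opening: 0.0108
grasp_force: 39.7
```

>>> send_rows(
  rows=[
    [[-1,0.03,0,0,0,0,0],[-1,0.03,0,0,0,0,0],[-1,0,0,0,0,0,0],[-1,0,0,0,0,0,0]],
  ],
)

```text
t: 4.63
tcp_pos: [0.4738, -0.0257, 0.0749]
tcp_rot: [0.006, 0.714, 0.7, 0.005]
ft_force: [22.4, 0.8, -8.2]
opening: 0.0105
grasp_force: 41.8
```

```bash
python3 - <<'E'
from h import *
c=camera('top'); im=c['color'][105:245,235:435]; cv2.imwrite('pics/t2.png',cv2.resize(im,(800,560),interpolation=cv2.INTER_CUBIC))
print(sensors.sense())
E
```

```text
{'t': 4.6833, 'joints': array([-1.68410644e-01, -9.92234943e-02,  2.18726583e+00,  2.09949954e-03,
        1.03714133e+00, -1.48342459e-01]), 'joint_vel': array([ 0.00160807, -0.00420723,  0.00084763,  0.00098881, -0.00488054,
       -0.00033188]), 'effort': array([-9.61919278e-01, -2.79311514e+01, -2.31451571e+01, -9.89822522e-01,
        5.41240320e+00,  9.77154086e-04]), 'tcp_pos': array([ 0.47375122, -0.02570454,  0.07488586]), 'tcp_rot': array([0.00611091, 0.71451039, 0.69957614, 0.0055492 ]), 'ft_force': array([22.28018538,  0.77115844, -8.47653734]), 'torque': array([ 0.15269389, -3.24647251, -0.00557745]), 'grasp_force': 41.77067756652832, 'opening': 0.01012187842593517}
```

View pics/t2.png

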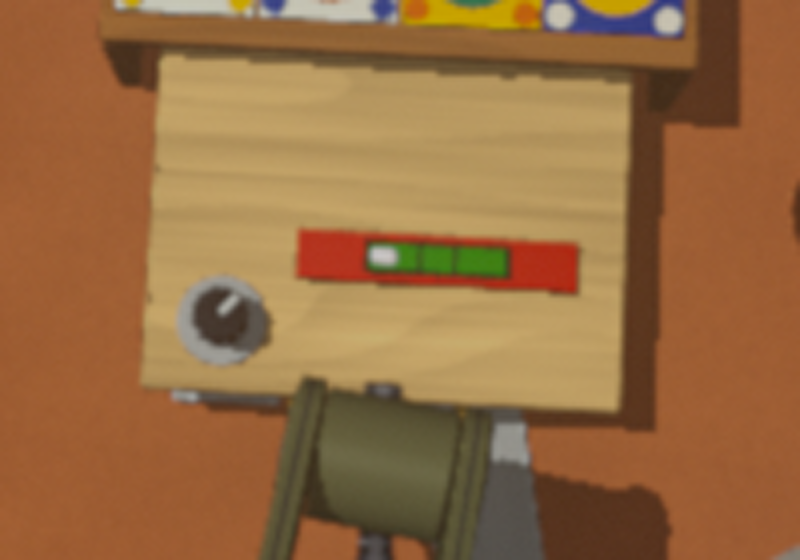

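The shelf is at its stop: backing the target off left the TCP still with force remaining. The flange is at (223,321) and the knob top at (222,315) in the 4x crop.

>>> send_rows(
  rows=[
    [[-1,0.04,0,0,0,0,0],[-0.1,0,0,0,0,0,0],[-0.1,0,0,0,0,0,0],[-0.1,0,0,0,0,0,0],[-0.1,0,0,0,0,0,0],[-0.1,0,0,0.15,0,0,0],[-0.1,0,0,0.3,0,0,0],[-0.1,0,0,0.3,0,0,0],[-0.1,0,0,0.3,0,0,0],[0.9,0,0,0.1,0,0,0],[0.9,0,0,0,0,0,0]],
  ],
)

```text
t: 5.6
tcp_pos: [0.4749, -0.0257, 0.2149]
tcp_rot: [0.003, 0.714, 0.7, 0.002]
ft_force: [0.8, 0.2, -0.3]
opening: 0.0612
grasp_force: 0.0
```

```bash
python3 - <<'E'
from h import *
c=camera('top')
g=lambda p,z: ray(c,np.array(p)/4+[234.6,104.6],z)
for n,p,z in [('knobtop',(222,315),.1385),('flange',(223,321),.1025),('fL',(142,387),.0975),('fR',(620,412),.091)]: print(n,g(p,z).round(4))
im=c['color'][105:245,235:435]; cv2.imwrite('pics/t3.png',cv2.resize(im,(800,560),interpolation=cv2.INTER_CUBIC))
s=sensors.sense(); print(s['tcp_pos'],s['tcp_rot'],s['ft_force'],s['joints'])
E
```

```text
knobtop [0.5809 0.0838 0.1385]
flange [0.5814 0.0856 0.1025]
fL [0.5336 0.1414 0.0975]
fR [ 0.5257 -0.197   0.091 ]
[ 0.47353805 -0.0254675   0.2118926 ] [0.00115813 0.71428446 0.69985409 0.00079069] [-0.22670412 -0.02015557 -0.10614105] [-1.66953190e-01 -2.54228014e-01  2.07143123e+00 -8.56725764e-05
  1.32158605e+00 -1.46524179e-01]
```

View pics/t3.png

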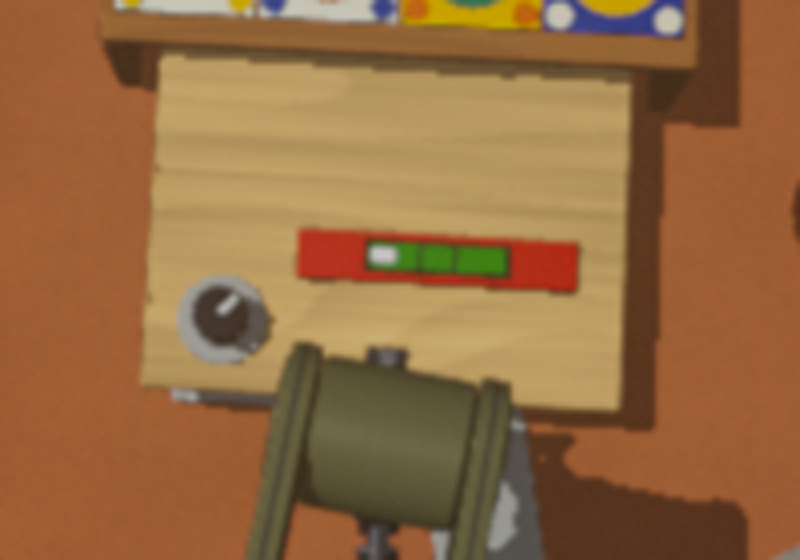

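The view shows the shelf still out with the handle free, and the knob at (222,315). Next I move over the knob, go down and close.

>>> send_rows(
  rows=[
    [[0.5,0.174,0.183,0,0,0,0],[0.5,0.174,0.183,0,0,0,0],[0.5,0.174,0.183,0,0,0,0],[0.5,0.174,0.183,0,0,0,0],[0.5,0.174,0.183,0,0,0,0],[0.5,0,0,-0.153,0,0,0],[0.5,0,0,-0.153,0,0,0],[0.5,0,0,-0.153,0,0,0],[0.5,0,0,-0.153,0,0,0],[0.5,0,0,-0.153,0,0,0],[0.5,0,0,0,0,0,0],[-1,0,0,0,0,0,0],[-1,0,0,0,0,0,0],[-1,0,0,0,0,0,0],[-1,0,0,0,0,0,0],[-1,0,0,0,0,0,0]],
  ],
  newtons=60,
)

```text
t: 6.98
tcp_pos: [0.5812, 0.0842, 0.1194]
tcp_rot: [0.004, 0.714, 0.7, 0.004]
ft_force: [17.3, -0.1, -12.7]
opening: 0.0367
grasp_force: 61.6
```

>>> send_rows(
  rows=[
    [[-1,0.01,0,-0.02,0,0,0],[-1,0,0,-0.02,0,0,0],[-1,0,0,-0.02,0,0,0],[-1,0,0,-0.015,0,0,0],[-1,0,0,0,0,0,0],[-1,0,0,0,0,0,0]],
  ],
)

```text
t: 7.48
tcp_pos: [0.5814, 0.085, 0.1135]
tcp_rot: [0.002, 0.714, 0.7, 0.003]
ft_force: [4.3, 2.6, 5.2]
opening: 0.0371
grasp_force: 63.8
```

```bash
python3 - <<'E'
from h import *
c=camera('top')['color'][105:245,235:435]; d=camera('side')['color'][110:250,200:400]
cv2.imwrite('pics/b4.png',np.hstack([cv2.resize(c,(400,280),interpolation=cv2.INTER_CUBIC),cv2.resize(d,(400,280),interpolation=cv2.INTER_CUBIC)]))
E
```

```text
(no output)
```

View pics/b4.png

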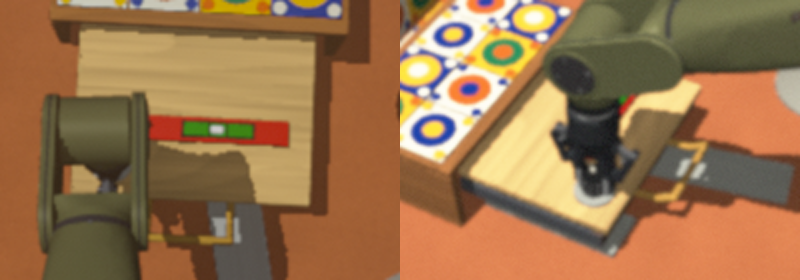

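The view shows the vial unobstructed in the top view, with the bubble near the middle at about (217,129). I'll press harder and measure the bubble by colour.

>>> send_rows(
  rows=[
    [[-1,0,0,-0.02,0,0,0],[-1,0,0,-0.02,0,0,0],[-1,0,0,-0.015,0,0,0],[-1,0,0,0,0,0,0],[-1,0,0,0,0,0,0]],
  ],
)

```text
t: 8.0
tcp_pos: [0.5817, 0.0854, 0.1102]
tcp_rot: [0.002, 0.714, 0.7, 0.003]
ft_force: [-5.1, 3.4, 20.9]
opening: 0.0369
grasp_force: 65.6
```

```bash
cat >> h.py <<'E'
def bub():
    c=camera('top'); im=c['color'].astype(int)[155:185,300:375]; b,g,r=im[...,0],im[...,1],im[...,2]
    # vial axis: rows where green dominates
    G=(g>r+30)&(g>b+30); W=(np.min(im,2)>130)
    gy,gx=np.nonzero(G); wy,wx=np.nonzero(W)
    P=lambda x,y: ray(c,(x+300,y+155),.106)[1]
    lo,hi=P(gx.max(),gy.mean()),P(gx.min(),gy.mean())
    w=P(wx.mean(),gy.mean()) if len(wx) else None
    print('green y',lo,hi,hi-lo,'bubble y',w,len(wx),'offset from green mid',None if w is None else w-(lo+hi)/2)
    row=int(round(gy.mean())); print(im[row,gx.min()-4:gx.max()+5].tolist())
    return c
E
python3 - <<'E'
from h import *
c=bub(); cv2.imwrite('pics/v5.png',cv2.resize(c['color'][150:190,295:375],(800,400),interpolation=cv2.INTER_CUBIC))
s=sensors.sense(); print(s['tcp_pos'],s['ft_force'],s['joints'])
E
```

```text
green y -0.10989091752369269 -0.016662488564946128 0.09322842895874656 bubble y -0.08305126993732027 22 offset from green mid -0.01977456689300086
[[31, 50, 186], [31, 48, 180], [35, 48, 146], [31, 75, 92], [29, 121, 64], [25, 134, 62], [25, 135, 63], [25, 135, 63], [23, 134, 62], [24, 134, 63], [23, 134, 63], [23, 134, 62], [26, 135, 64], [21, 133, 62], [23, 134, 63], [26, 128, 63], [30, 109, 62], [23, 123, 63], [23, 133, 63], [24, 134, 64], [23, 134, 63], [23, 134, 62], [17, 132, 61], [27, 131, 63], [103, 142, 111], [176, 177, 176], [196, 195, 196], [195, 197, 198], [189, 194, 194], [184, 191, 192], [171, 180, 181], [117, 149, 130], [47, 132, 74], [19, 131, 61], [19, 132, 61], [20, 131, 62], [21, 133, 62], [22, 125, 59], [27, 87, 88], [29, 52, 144], [26, 45, 175], [24, 46, 182]]
[0.58175953 0.08542964 0.1102708 ] [-5.4161218   2.94622789 19.94268348] [5.40673335e-02 1.10000384e-01 1.90938178e+00 1.14564519e-03
 1.11520844e+00 7.35332565e-02]
```

View pics/v5.png

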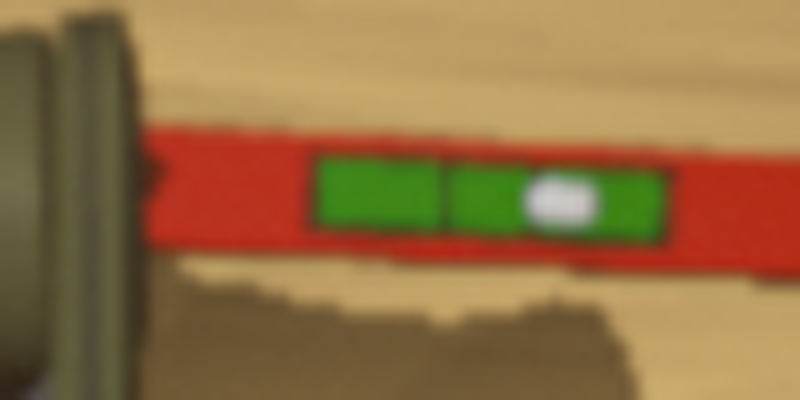

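The bubble is at about 562 px against a window middle of about 491 px, so it is 19 mm to the right. That needs about 1.1 rad clockwise.

>>> send_rows(
  rows=[
    [[-1,0,0,0.0015,0,0,-0.8],[-1,0,0,0.0015,0,0,-0.8],[-1,0,0,0.0015,0,0,-0.8],[-1,0,0,0.0015,0,0,-0.8],[-1,0,0,0.0015,0,0,-0.8],[-1,0,0,0.0015,0,0,-0.8],[-1,0,0,0.0015,0,0,-0.8],[-1,0,0,0.0015,0,0,-0.8],[-1,0,0,0.0015,0,0,-0.8],[-1,0,0,0.0015,0,0,-0.8],[-1,0,0,0.0015,0,0,-0.8],[-1,0,0,0.0015,0,0,-0.8],[-1,0,0,0.0015,0,0,-0.8],[-1,0,0,0.0015,0,0,-0.8],[-1,0,0,0,0,0,0],[-1,0,0,0,0,0,0],[-1,0,0,0,0,0,0]],
  ],
)

```text
t: 9.47
tcp_pos: [0.5804, 0.0863, 0.1124]
tcp_rot: [-0.001, 0.947, 0.322, 0.002]
ft_force: [-11.1, 5.2, 22.8]
opening: 0.0369
grasp_force: 65.4
```

```bash
python3 - <<'E'
from h import *
c=bub()
s=sensors.sense(); print(s['tcp_pos'],s['tcp_rot'],s['ft_force'],s['torque'])
E
```

```text
green y -0.10987149018774661 -0.016636390021178532 0.09323510016656808 bubble y -0.06910456135783884 21 offset from green mid -0.005850621253376265
[[28, 48, 185], [30, 49, 180], [33, 47, 149], [33, 74, 97], [26, 120, 64], [22, 133, 61], [24, 134, 62], [24, 133, 63], [24, 134, 63], [23, 133, 62], [23, 134, 63], [25, 134, 64], [24, 134, 64], [24, 133, 63], [22, 133, 63], [25, 126, 63], [27, 103, 61], [22, 120, 61], [29, 129, 64], [112, 147, 119], [184, 185, 184], [200, 199, 200], [200, 199, 200], [198, 199, 201], [194, 195, 198], [171, 177, 179], [110, 147, 123], [42, 133, 71], [20, 132, 61], [20, 132, 62], [21, 132, 63], [20, 131, 61], [19, 131, 62], [23, 132, 62], [20, 132, 62], [20, 132, 62], [18, 132, 61], [20, 125, 60], [26, 87, 77], [31, 53, 130], [26, 45, 171], [26, 46, 181]]
[0.58034204 0.08627049 0.11238033] [-8.00847929e-04  9.46867244e-01  3.21616160e-01  2.19696432e-03] [-10.12893591   6.72618319  23.24934554] [0.50937772 1.64825028 0.08757343]
```

>>> send_rows(
  rows=[
    [[-1,-0.012,0.003,0.0015,0,0,-0.9],[-1,-0.012,0.003,0.0015,0,0,-0.9],[-1,-0.012,0.003,0.0015,0,0,-0.9],[-1,-0.01,0,0.0015,0,0,-0.9],[-1,0,0,0.0015,0,0,-0.9],[-1,0,0,0,0,0,0],[-1,0,0,0,0,0,0],[-1,0,0,0,0,0,0]],
  ],
)

```text
t: 10.18
tcp_pos: [0.5784, 0.0872, 0.1136]
tcp_rot: [-0.001, 0.989, 0.147, 0.007]
ft_force: [5.7, 5.4, 13.7]
opening: 0.0365
grasp_force: 64.4
```

```bash
python3 - <<'E'
from h import *
c=bub()
a=cv2.resize(c['color'][150:190,295:375],(800,400),interpolation=cv2.INTER_CUBIC)
cv2.imwrite('pics/v6.png',np.vstack([a,cv2.resize(c['color'][130:150,295:375],(800,200))]))
s=sensors.sense(); print(s['tcp_pos'],s['tcp_rot'],s['ft_force'],s['torque'])
E
```

```text
green y -0.10990070674825975 -0.016675640565235125 0.09322506618302462 bubble y -0.0607681704294494 23 offset from green mid 0.0025200032272980344
[[29, 48, 184], [30, 47, 179], [34, 47, 148], [32, 75, 96], [26, 120, 63], [24, 134, 62], [23, 134, 62], [25, 134, 63], [24, 133, 62], [24, 133, 63], [25, 133, 63], [20, 133, 62], [21, 133, 62], [21, 132, 63], [21, 133, 61], [29, 125, 62], [97, 122, 109], [166, 170, 173], [185, 187, 191], [188, 191, 194], [189, 192, 195], [190, 193, 196], [177, 185, 186], [122, 151, 135], [52, 125, 77], [24, 103, 60], [23, 119, 61], [22, 130, 62], [23, 132, 63], [19, 131, 63], [20, 131, 63], [22, 132, 63], [19, 130, 61], [20, 131, 62], [20, 130, 62], [20, 131, 62], [17, 131, 61], [19, 124, 59], [29, 87, 77], [29, 52, 129], [26, 44, 170], [25, 44, 180]]
[0.57846631 0.08723236 0.11360766] [-7.63057870e-04  9.89178723e-01  1.46545563e-01  7.01922871e-03] [ 5.11074577  5.63607194 13.63699717] [ 0.6787885  -0.18901977 -0.04037892]
```

View pics/v6.png

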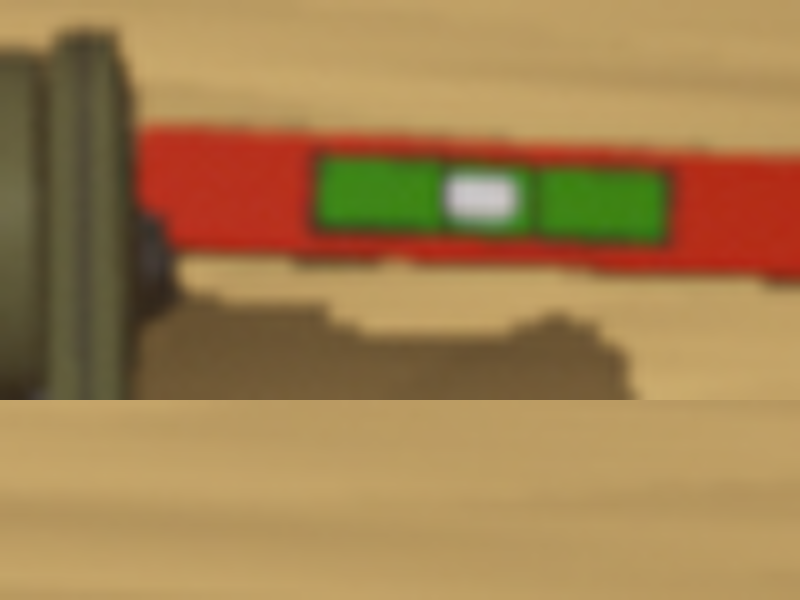

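The bubble is at 482 px and the lines' middle is about 490 px, so it is 2 mm left. The level has not moved in the picture, so the shelf is still at its stop. I'll press a little more to firm up the foot.

>>> send_rows(
  rows=[
    [[-1,0,0,-0.01,0,0,0],[-1,0,0,-0.01,0,0,0],[-1,0,0,0,0,0,0],[-1,0,0,0,0,0,0],[-1,0,0,0,0,0,0],[-1,0,0,0,0,0,0]],
  ],
)

```text
t: 10.73
tcp_pos: [0.5786, 0.0873, 0.1133]
tcp_rot: [-0.001, 0.989, 0.147, 0.007]
ft_force: [-1.4, 4.8, 22.7]
opening: 0.0368
grasp_force: 65.7
```

```bash
python3 - <<'E'
from h import *
c=bub()
s=sensors.sense(); print(s['tcp_pos'],s['tcp_rot'],s['ft_force'],s['torque'])
E
```

```text
green y -0.10989934387912946 -0.016673809476653926 0.09322553440247554 bubble y -0.0632845782288366 22 offset from green mid 1.9984490551017142e-06
[[30, 49, 185], [31, 49, 180], [33, 49, 149], [30, 73, 95], [24, 120, 63], [25, 134, 63], [23, 134, 62], [24, 134, 63], [23, 134, 63], [22, 133, 61], [22, 133, 62], [23, 133, 63], [21, 133, 62], [22, 133, 63], [21, 133, 62], [21, 125, 61], [50, 108, 73], [117, 145, 129], [174, 181, 181], [187, 190, 193], [189, 192, 195], [190, 194, 196], [187, 190, 194], [163, 172, 173], [103, 139, 118], [43, 106, 69], [22, 119, 61], [23, 130, 62], [21, 132, 62], [21, 131, 62], [21, 131, 62], [18, 130, 62], [19, 131, 62], [21, 131, 62], [18, 131, 62], [19, 131, 61], [19, 131, 61], [19, 123, 58], [27, 86, 76], [28, 51, 129], [25, 44, 170], [26, 44, 180]]
[0.57851973 0.08724496 0.1132349 ] [-6.88696093e-04  9.89159529e-01  1.46687808e-01  6.75572364e-03] [-1.53272753  5.30572445 23.17326544] [0.5567939  0.67784239 0.03049699]
```

```bash
python3 -c "
from bench import close_job
print(close_job())"
```

```text
the job is handed in; nothing more can be done
None
```

I handed the job in with the shelf out at its stop, the knob still gripped and pressed at about 23 N (wrist force), and the bubble centred to within about 1 mm in the top camera; no verdict came back.

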